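# Re-arm the bench slicer's trip bar with the setting gauge

### The job

Re-arm the small bench slicer's trip bar with the setting gauge. Draw the gauge out of its covered dock by the bare blade, stand it on the worktop clear of the dock and let go of it; then take it by its handle and slide the blade into the slicer's slot, gently, until you feel it meet the bar inside, push the bar along and come up firm against the bar's end stop. Leave the gauge standing in the slot, and do not disturb the mill, the jar and the spice jar standing near.

Things in the scene. Friction and masses are not known exactly. Their poses are not given: they have to be found in the camera images.
- gauge: Setting gauge, 186 mm long, 0.14-0.28 kg, standing on its flat underside; it can be slid along the worktop. Origin: centre of the handle's underside; z up, x towards the blade tip. Grey handle: box from x = -38 to 38 mm, 32 mm wide (y), 40 mm high. Blade: bare flat steel on edge from x = 38 to 148 mm, 6 mm thick (y), from 8 to 38 mm above the worktop.
- gauge_tip (a point): Middle of the end edge of the gauge's blade, 148 mm from the gauge's origin along its x, 23 mm above its underside.
- dock: Aluminium cover fixed over the gauge, 79 mm wide, 52 mm high, no floor, open only at its +x end. Origin on the worktop, at the docked gauge's origin; x is the way the gauge is drawn out, z up. It reaches from x = -48 to 68 mm, channel 38 mm wide: the handle and 30 mm of blade are hidden, the last 80 mm of blade stick out. The handle is clear once drawn out by over 106 mm.
- slicer_box: Bench slicer, a fixed steel housing 150 mm long (x), 159 mm wide (y), 192 mm high with a chute and pusher on top. Origin: centre of its underside; z up. Its upright slot lies in the face x = -75 mm, at y = 0, and runs inwards along +x.
- slot_mouth (a point): Centre of the slot's mouth in that face, 23 mm above the worktop. The slot is 9 mm wide, open from 4 to 44 mm above the worktop, with a rounded lip (4 mm radius, standing 4 mm out) on either side. The trip bar is hidden in it: its face is first met somewhere from 30 to 78 mm inside the mouth (it differs each time).
- trip_bar (a joint): How far the hidden trip bar has been pushed along the slot from where it was found, m: 0 not armed, 0.008 home against its firm end stop. It takes about 5 N (plus the gauge's own sliding friction, 1 to 2 N) to push, and stays where it is left. Against the end stop the force rises steeply: 12 to 20 N is enough, over 30 N is too much.
- mill_1: Salt or pepper mill, 44 mm across, 90 mm high, a bystander; origin at the centre of its underside.
- jar_1: Glass jar with a white lid, 67 mm across, 100 mm high, a bystander; origin at the centre of its underside.
- spice_jar_1: Spice jar with a red lid, 45 mm across, 106 mm high, a bystander; origin at the centre of its underside.
There are look-alikes about, which are no part of the job. Of the things like the gauge, leave any that is turquoise; of the rest the larger one is meant. What is shaped like the dock but turquoise is not meant.

How it is judged (in metres and radians):
On the way, in this order (a step that is already met when the one before it is completed fails the run):
1. the gauge stands on the worktop, out of the dock and not yet in the slot, and is let go (horizontal distance between gauge and dock above 0.106 m and height (world z) of gauge below 0.004 m and angle between gauge's own z axis and vertical below 0.08 rad and x of gauge_tip in the frame of slicer_box below -0.075 m and contact force between the fingers and gauge below 0.1 N and linear speed of gauge below 0.02 m/s), for 0.2 s.
2. the blade, in the slot, has pushed the trip bar home (x of gauge_tip in the frame of slicer_box above -0.045 m and y of gauge_tip in the frame of slicer_box between -0.005 and 0.005 m and angle between the x axis of gauge and the x axis of slicer_box, either way round below 0.08 rad and angle between gauge's own z axis and vertical below 0.08 rad and value of joint trip_bar above 0.0065 m), for 0.1 s.
At the end, for the whole second after the job is handed in: The trip bar is home (pushed at least 6.5 of its 8 mm), the gauge stands upright on the worktop (within 0.08 rad), released and at rest, its blade straight in the slot (within 0.08 rad) with the tip at least 30 mm inside the mouth (all of step 2 and height (world z) of gauge below 0.004 m and linear speed of gauge below 0.01 m/s and contact force between the fingers and gauge below 0.1 N); the robot touches nothing.
It fails at once if the gauge is rammed against the trip bar or the slicer (over 30 N) (contact force between gauge and slicer_box above 30 N).
It fails at once if a bystander (mill, jar or spice jar) is shifted by over 20 mm or tipped (distance of any of mill_1, jar_1, spice_jar_1 from where it was at the start of the episode above 0.02 m or angle between any of mill_1, jar_1, spice_jar_1's own z axis and vertical above 0.3 rad).
It also fails if it takes over 54 s, if anything falls off the work surface, if the arm or the gripper's body presses on something with over 40 N, if the wrist force passes 120 N, or if a joint passes its speed limit or range.

### The arm

A 6-joint arm with a two-finger parallel gripper is mounted at the origin on a cart in front of the work surface, level with it; the furniture and walls round the work are solid. World frame = base frame: x ahead of the robot, y to its left, z up, the work surface at z = 0. Lengths are in mm, angles in degrees, forces in N, time in s.
With the tool pointing down it reaches from about 300 to 850 mm from the base axis. Payload 4.2 kg.
Tool frame: the origin (TCP) lies midway between the tips of the shut fingers; the grasp point (between the pads) lies 19 mm behind it (pinch_z is the distance from the TCP to the grasp point, in mm); z points along the fingers, y is the line along which they close (so a half turn about z gives the same grasp; the last joint's range is limited). The gripper opens to 91 mm and grips with 3 to 60 N. Pads are 32 mm wide; open, the fingers measure 118 mm over their backs; the gripper's body (76 mm by 178 mm) begins 60 mm behind the grasp point.
Start: joints at [67.724, 18.312, 89.639, -0, 72.044, -1.146], TCP at [207.289, 536.353, 213.976] pointing down, gripper open.
Joint ranges: [-177.97, 177.97], [-48.28, 115.42], [12.27, 149.76], [-77.06, 257.06], [2.81, 150.46], [-146.56, 146.56]. Speed limits (degrees/s): [147.25, 147.25, 180, 180, 180, 180].

### API

Orientations are given as [roll, pitch, yaw] about the fixed x, y, z axes, in that order (R = Rz(yaw) Ry(pitch) Rx(roll)).
In Python, from workcell import * gives the robot as it stands.
- The arm moves only by the tool step_arm, never from a script. Its argument "steps" is a list of rows, each a list of 7 numbers: the turn, a rotation vector about the tool's x, y, z in degrees, then the shift along the tool's x, y, z in mm, then the opening, from 0 (shut) to 1 (fully open). In form: [[rx, ry, rz, x, y, z, hand], ...]. A call has exactly 8 rows; each row shifts and turns the commanded pose from where the row before left it, along the tool's axes as they then stand; what a row does not reach is not made up. A row lasts 1/8 s, in which the tool goes at most 62.5 mm and 10.7 degrees, less where a joint would pass 70% of its speed; a pose out of reach is approached as far as the arm can. A call is refused whole if a number of a shift passes 62.5 or a number of a turn 10.7, either way. A call with a gripper value outside its range is refused whole. The fingers move at their own pace and stop on an object; "force" is the grip in N (left out, the last holds). Time passes only in rows, so rows that do not move let the fingers close, or fill a call up. It gives the time, the measured TCP pose, the force, the opening and the grip force at its end, in the units of the state.
- state(): the state, without advancing time (a new reading comes with each control period).
- grab_frame(name): name is "side" or "top"; returns a dict with "image" (400x640x3 uint8, blue, green, red), "fovy" (degrees; the focal length in pixels is half the picture's height over the tangent of half this angle, whatever the lens; pixels are square), "cx", "cy" (the principal point, pixels), "origin" and "rotation" of the camera in the world. Camera axes: x right, y down, z forward; pixel columns grow to the right and rows downward; lengths in mm; the calibration is good to about 2 mm. A picture is of the moment at which its call begins. There is no depth.
- job_done(): hands the job in; it is judged then, once.
The state is a dict: "time_s": time; "qpos": joint angles; "qvel": joint speeds; "effort": joint torques, N m; "ee_pos": TCP position; "ee_rot": TCP orientation; "force": force on the tool from outside, world axes, zero at the start; "torque": the same for the moment, N m; "gripper_width": finger opening in mm; "gripper_force": force on a finger pad.
Only numpy, scipy, OpenCV 4.12 (cv2) and the standard library are available. Lean on these libraries where they do the work, as an engineer would, in place of code of your own. Each camera call takes 0.05 s, during which the arm holds its last target. There are 200 camera calls.

## Working session

There is one attempt and no reset: what is moved stays moved. The work goes in short steps, Python scripts to look and compute and a tool call to move; the robot and the scene stay as the last step left them, time stands still between calls to the robot, and variables do not carry over. Pictures are saved under pics/ and viewed, at most 10 in all, crops included, and the job is handed in when it is done.

Besides the shell and the picture viewer there is one more tool, called after "Request:" in YAML: its name, and indented under it one key for each argument. step_arm: Moves the arm, as the interface text tells. Its arguments: {"type":"object","properties":{"steps":{"type":"array","items":{"type":"array","items":{"type":"number"}}},"force":{"type":"number"}},"required":["steps"]}

```bash
mkdir -p pics; ls; cat > h.py <<'E'
from workcell import *
import numpy as np, cv2, pickle
def snap(n,tag):
    f=grab_frame(n); cv2.imwrite(f'pics/{tag}.png',f['image']); pickle.dump(f,open(f'{tag}.pkl','wb')); return f
def ray(f,u,v):
    F=f['image'].shape[0]/2/np.tan(np.radians(f['fovy'])/2)
    d=np.array([(u-f['cx'])/F,(v-f['cy'])/F,1.]); return np.array(f['origin'],float),np.array(f['rotation'])@d
def onz(f,u,v,z):
    o,d=ray(f,u,v); return o+d*(z-o[2])/d[2]
def tri(f1,p1,f2,p2):
    o1,d1=ray(f1,*p1);o2,d2=ray(f2,*p2)
    s=np.linalg.lstsq(np.c_[d1,-d2],o2-o1,rcond=None)[0]
    a=o1+s[0]*d1;b=o2+s[1]*d2; return (a+b)/2,np.linalg.norm(a-b)
E
python3 - <<'E'
from h import *
for n in('side','top'):
    f=snap(n,n+'0'); print(n,{k:v for k,v in f.items() if k!='image'})
print(state())
E
```

```text
pics
side {'fovy': 54.96757065062679, 'cx': 317.3294615554063, 'cy': 203.90858996852552, 'origin': array([-199.67757343,  -35.67323339,  711.86089326]), 'rotation': array([-130.44355525,    0.46121647,  -78.05265917])}
top {'fovy': 47.67788932420291, 'cx': 315.57466891271594, 'cy': 205.014725633946, 'origin': array([ 379.97475098,  152.33065237, 1367.29230381]), 'rotation': array([-172.43232318,   -0.42820396,  -89.84985552])}
{'time_s': 0.1, 'qpos': array([ 6.77243269e+01,  1.83471329e+01,  8.96993785e+01, -4.96728294e-04,
        7.20460055e+01, -1.14506121e+00]), 'qvel': array([-0.01521253, -0.03975188, -0.1674408 , -0.02586284,  0.03898414,
       -0.00258718]), 'effort': array([ 9.53774033e-04, -4.13332057e+01, -2.32506770e+01,  7.29594030e-02,
        4.22491855e-02, -5.19070159e-05]), 'ee_pos': array([207.10234754, 535.90966856, 213.21310227]), 'ee_rot': array([-1.79907492e+02, -1.37663782e-03,  1.58869540e+02]), 'force': array([-0.3178398 ,  0.10270899, -0.66830361]), 'torque': array([ 0.00218236, -0.03939448, -0.05998141]), 'gripper_force': 0.0, 'gripper_width': 91.18196634477006}
```

```bash
python3 - <<'E'
s=open('h.py').read()
s=s.replace("np.array(f['rotation'])@d","R.from_euler('xyz',f['rotation'],degrees=True).as_matrix()@d").replace("import numpy as np","from scipy.spatial.transform import Rotation as R\nimport numpy as np")
open('h.py','w').write(s)
E
```

```text
(no output)
```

View pics/top0.png

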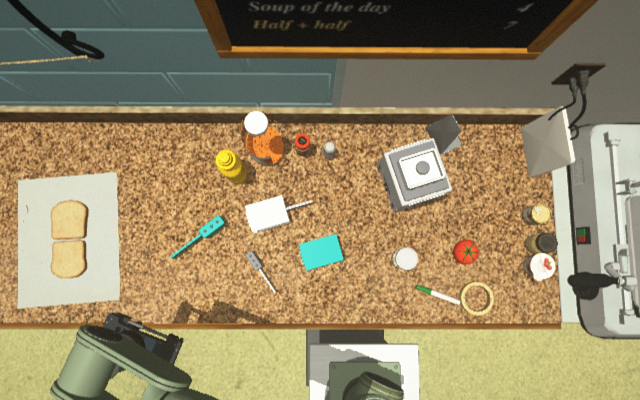

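View pics/side0.png

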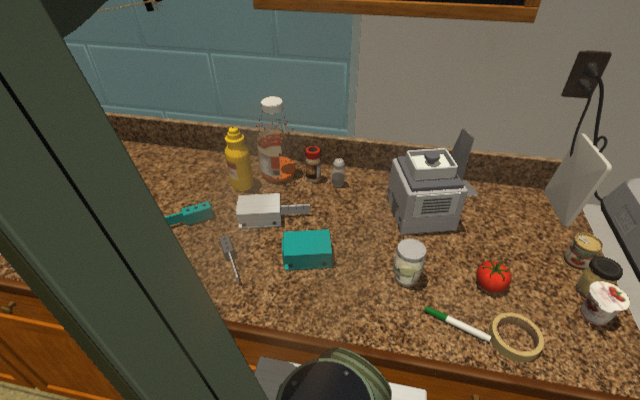

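```bash
python3 - <<'E'
from h import *
a=cv2.imread('pics/side0.png');b=cv2.imread('pics/top0.png')
A=cv2.resize(a[130:260,220:480],(780,390),interpolation=2)
B=cv2.resize(b[120:240,240:460],(660,360),interpolation=2)
cv2.imwrite('pics/c1.png',A)
cv2.imwrite('pics/c2.png',B)
E
```

```text
(no output)
```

View pics/c1.png

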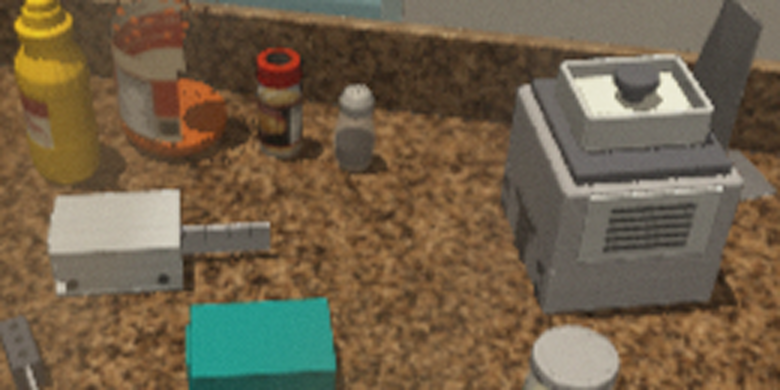

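View pics/c2.png

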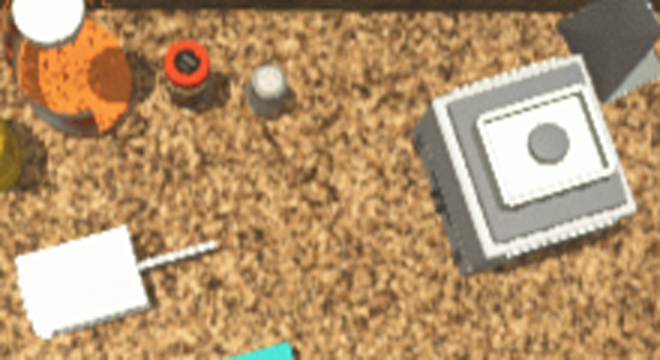

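```bash
python3 - <<'E'
from h import *
a=cv2.imread('pics/side0.png');b=cv2.imread('pics/top0.png')
A=cv2.resize(a[150:240,380:470],(480,480),interpolation=cv2.INTER_CUBIC)   # x5.333
B=cv2.resize(b[125:220,370:460],(300,317),interpolation=cv2.INTER_CUBIC) #3.333
C=cv2.resize(b[185:240,240:320],(300,206),interpolation=cv2.INTER_CUBIC) #3.75
o=np.zeros((540,790,3),np.uint8);o[:480,:480]=A;o[:317,485:785]=B;o[325:531,485:785]=C
cv2.imwrite('pics/c3.png',o)
# blade column-wise centroid in top view
g=b.min(axis=2).astype(float)
f=pickle.load(open('top0.pkl','rb'))
P=[]
for u in range(289,314):
    col=g[196:214,u]; print(u,col.astype(int))
E
```

```text
289 [ 76  84  85  71  61  66  80  80  61  88 198 251 219  92  57  58  62  61]
290 [ 85  62  59  61  62  72 101 100  57  70 194 250 219  94  78  94  97  80]
291 [ 80  56  54  78  80  71  77  74  55 106 205 220 151  75  78 109 121 119]
292 [ 82  61  58  76  83  70  66  57  77 161 231 204  97  64  75 106 116 111]
293 [ 88  78  70  70  65  63  59  61  98 204 243 196  88  59  69  95 103  88]
294 [103  96  88  83  76  57  57  70 107 203 224 154  69  46  59  74  82  75]
295 [ 98  89  92 120 123 104  77  75 143 221 206 108  64  61  63  57  57  64]
296 [ 92  87 109 145 146 131  94  86 201 249 216  99  79  93  87  55  48  72]
297 [ 96  95 110 130 133 118 100 102 203 251 227  98  67  91  93  71  50  64]
298 [103 113 119 121 108  96 113 145 211 221 152  79  60  70  88  78  64  65]
299 [ 97 104 114 108 102  95 104 143 219 203  93  63  68  96 123 108  95 103]
300 [ 79  91 102 111 138 129 128 205 248 212  93  66  65  73 101 106 109 122]
301 [ 77  81  99 123 126 114 125 205 225 159  74  61  65  65  77 108 136 132]
302 [ 77  77 103 113  95  79 145 219 204  97  59  63  75  72  84 111 132 128]
303 [100  91  96  87  77  96 205 251 223  95  56  78  90  90 118 127 122 125]
304 [ 78  79  85  79  85 104 193 241 192  84  55  81 103 122 138 129 117 134]
305 [ 55  76  98 107 106 134 192 191 123  69  57  71  91  94 100 108 104 117]
306 [ 72  79  78  88 100 200 245 200  88  62  61  73  96 111 117 114  89  89]
307 [ 99  81  58  61  90 206 251 215  93  73  81  83  94 114 108  84  74  80]
308 [128 114  73  58 104 198 222 149  78  93 122 103  79  95  88  71  81  91]
309 [125 105  79  73 139 219 201  96  59  93 130 111  85  91  94  86  89  78]
310 [121  98  84 100 203 253 221  92  55  74  99 103  98 100  96  77  70  55]
311 [114  98  82  92 166 206 163  77  68  94 107 112 104 108 108  85  66  55]
312 [101  79  65  76 113 130  98  56  77 108 124 119 102 102 112 106  82  60]
313 [ 90  59  58  70  86  75  56  67  87 105 112 113 113 122 122 109  93  63]
```

View pics/c3.png

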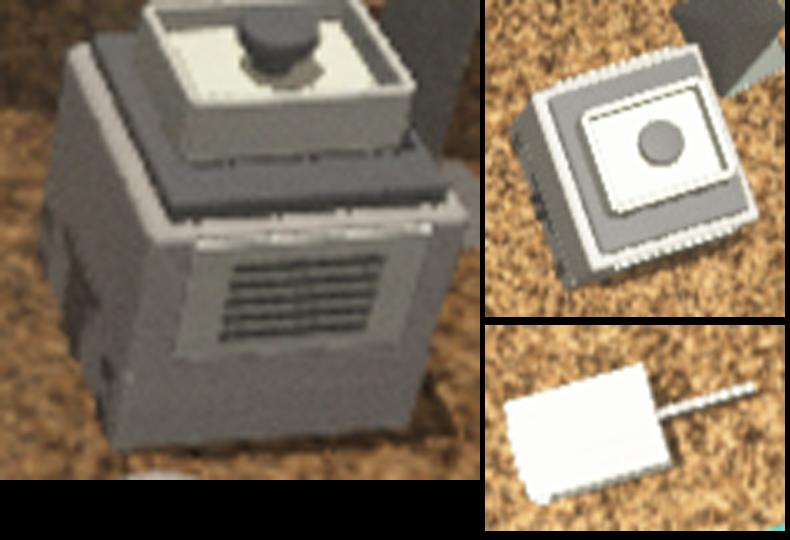

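```bash
python3 - <<'E'
from h import *
ft=pickle.load(open('top0.pkl','rb'));fs=pickle.load(open('side0.pkl','rb'))
g=ft['image'].min(axis=2).astype(float)
P=[]
for u in range(290,311):
    lo=int(round(207-(u-290)*0.293-3.5)); c=g[lo:lo+7+1,u]; w=np.clip(c-130,0,None); P.append((u,(w*np.arange(lo,lo+8)).sum()/w.sum()))
P=np.array(P); k=np.polyfit(P[:,0],P[:,1],1); print(k,np.std(P[:,1]-np.polyval(k,P[:,0])))
W=[onz(ft,u,np.polyval(k,u),38) for u in(288,311.9)]; d=W[1]-W[0]; print('blade',W,np.degrees(np.arctan2(d[1],d[0])),np.linalg.norm(d))
# dock corners in top crop C
for p in[(505,402),(640,364),(674,465)]:
    print('dock',onz(ft,(p[0]-485)/3.75+240,(p[1]-325)/3.75+185,52))
T=[(404.5,205.4),(384.4,154.4),(451.6,189.5)];S=[(409.4,195),(394.1,158.4),(467.2,189.4)]
for t,s in zip(T,S): print('rim',tri(ft,t,fs,s))
# side: dock corner & blade tip (c1 crop /3+(220,130))
for n,t,s in[('docktopright back',((640-485)/3.75+240,(364-325)/3.75+185),(180/3+220,191/3+130)),('tip top',(311.9,np.polyval(k,311.9)),(270/3+220,223/3+130))]: print(n,tri(ft,t,fs,s))
for n,t,z in[('mill',(329.5,148),90),('spice',(302,141),106),('jar',(405,258),100)]: print(n,onz(ft,*t,z))
print('slot',[onz(fs,75/5.333+380,275/5.333+150,z) for z in (15,23,30)])
E
```

```text
[ -0.2936493  292.09222078] 0.10869372446432826
blade [array([548.83016666, 224.43955402,  38.        ]), array([570.06941737, 153.79516384,  38.        ])] -73.26658366609624 73.76812071661047
dock [552.47235919 348.6010443   52.        ]
dock [582.88104278 243.64111983  52.        ]
dock [503.5463675  216.22283098  52.        ]
rim (array([ 544.07813958, -100.48003521,  129.51882614]), np.float64(3.29461899566073))
rim (array([687.76950444, -51.15391431, 133.17699018]), np.float64(5.301498787946495))
rim (array([ 588.80429406, -233.92147182,  132.45159996]), np.float64(1.1795395060644522))
docktopright back (array([584.17990363, 242.45801377,  46.9153012 ]), np.float64(3.2394684799407822))
tip top (array([570.6142285 , 153.5116573 ,  34.76219659]), np.float64(0.5965707294953317))
mill [716.40614888 103.33764049  90.        ]
spice [732.40147484 182.71128796 106.        ]
jar [ 400.38924472 -106.17763881  100.        ]
slot [array([651.55152249, -70.0189135 ,  15.        ]), array([641.77936734, -69.62462328,  23.        ]), array([633.22873158, -69.27961933,  30.        ])]
```

```bash
cat >> h.py <<'E'
def proj(f,p):
    F=f['image'].shape[0]/2/np.tan(np.radians(f['fovy'])/2)
    q=R.from_euler('xyz',f['rotation'],degrees=True).as_matrix().T@(np.array(p,float)-f['origin']); return np.array([f['cx']+F*q[0]/q[2],f['cy']+F*q[1]/q[2]])
E
python3 - <<'E'
from h import *
ft=pickle.load(open('top0.pkl','rb'));fs=pickle.load(open('side0.pkl','rb'))
print('base',onz(fs,401.6,234.4,0),onz(fs,387.9,197.8,0),onz(fs,380+405/5.333,150+428/5.333,0))
print('base top FL',onz(ft,(570-485)/3.333+370,285/3.333+125,0))
print('base top BL',onz(ft,(513-485)/3.333+370,130/3.333+125,0))
for z in(4,44): print('slot proj',proj(fs,(616,-76,z)), (proj(fs,(616,-76,z))-[380,150])*5.333)
a=fs['image'][150:240,380:425]
cv2.imwrite('pics/c4.png',np.hstack([cv2.resize(a,(400,600*4//3*1)[:2] if 0 else (300,600),interpolation=cv2.INTER_CUBIC),cv2.convertScaleAbs(cv2.resize(a,(300,600),interpolation=cv2.INTER_CUBIC),alpha=2.2,beta=-60)]))
E
```

```text
base [539.84528705 -97.72200064   0.        ] [683.45519938 -52.27588979   0.        ] [ 583.80436755 -236.82332913    0.        ]
base top FL [ 545.6523184  -100.96684555    0.        ]
base top BL [690.10395758 -51.07737988   0.        ]
slot proj [395.016678   213.04556641] [ 80.08394376 336.22200564]
slot proj [396.8480163 201.9467401] [ 89.8504709  277.03196497]
```

View pics/c4.png

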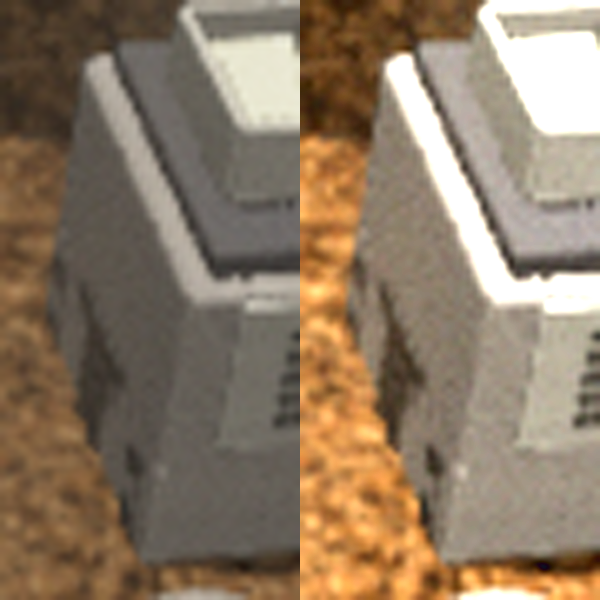

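```bash
cat > rim.py <<'E'
from h import *
from scipy.ndimage import map_coordinates
ft=pickle.load(open('top0.pkl','rb')); g=ft['image'].min(axis=2).astype(float)
C={'FL':(404.5,205.4),'BL':(384.4,154.4),'FR':(451.6,189.5),'BR':(433.6,138.5)}
cen=np.mean(list(C.values()),axis=0)
L={}
for a,b in[('FL','FR'),('BL','BR'),('FL','BL'),('FR','BR')]:
    p,q=np.array(C[a]),np.array(C[b]); t=(q-p)/np.linalg.norm(q-p); n=np.array([-t[1],t[0]])
    if n@((p+q)/2-cen)<0:n=-n
    E=[]
    for s in np.linspace(.12,.88,60):
        x=p+(q-p)*s; r=np.arange(-3,5,.1); X=x[:,None]+n[:,None]*r
        v=map_coordinates(g,[X[1],X[0]],order=1)
        i=np.argmax(v[:40]); j=i+np.argmax(v[i:]<(v[i]+v[i:].min())/2) ; E.append(x+n*r[j])
    E=np.array(E); W=np.array([onz(ft,*e,131)[:2] for e in E])
    for _ in range(3):
        c=np.median(W,0) if 0 else W.mean(0); d=np.linalg.svd(W-c)[2][0]; m=np.array([-d[1],d[0]]); res=(W-c)@m; k=abs(res)<2*res.std()+.01; W=W[k]
    if d[1]>0 and a+b in('FLFR','BLBR'): d=-d
    L[a+b]=(c,d); print(a,b,c.round(1),np.degrees(np.arctan2(d[1],d[0])).round(2),res.std().round(2),len(W))
E
python3 rim.py
```

```text
FL FR [ 560.9 -165.9] -72.37 0.5 54
BL BR [ 718.8 -115.2] -71.62 0.66 53
FL BL [613.8 -70.9] 17.87 0.17 58
FR BR [ 660.2 -212. ] 18.33 0.44 56
```

Request:
step_arm:
  steps:
    - [0, 0, 10.43, 0, 0, 0, 1]
    - [0, 0, 10.43, 0, 0, 0, 1]
    - [0, 0, 10.43, 0, 0, 0, 1]
    - [0, 0, 10.43, 0, 0, 0, 1]
    - [0, 0, 10.43, 0, 0, 0, 1]
    - [0, 0, 0, -40, 22, 0, 1]
    - [0, 0, 0, -50, 27, 0, 1]
    - [0, 0, 0, -50, 27, 0, 1]
  force: 30

```text
time_s: 1.1
ee_pos: [321.1, 422.9, 213.5]
ee_rot: [-180.0, 0.0, 106.8]
force: [-0.1, 1.6, 0.5]
gripper_width: 91.1
gripper_force: 0.0
```

Request:
step_arm:
  steps:
    - [0, 0, 0, -50, 27, 0, 0.7]
    - [0, 0, 0, -50, 27, 0, 0.7]
    - [0, 0, 0, -50, 27, 0, 0.7]
    - [0, 0, 0, -50, 27, 0, 0.7]
    - [0, 0, 0, -50, 27, 0, 0.7]
    - [0, 0, 0, -30, 17, 20, 0.7]
    - [0, 0, 0, 0, 0, 40, 0.7]
    - [0, 0, 0, 0, 0, 0, 0.7]

```text
time_s: 2.1
ee_pos: [544.3, 198.5, 150.7]
ee_rot: [-179.5, 0.0, 106.7]
force: [-0.6, 0.6, -0.4]
gripper_width: 64.1
gripper_force: 0.0
```

Request:
step_arm:
  steps:
    - [0, 0, 0, -7, 6, 0, 0.5]
    - [0, 0, 0, -7.5, 6, 30, 0.5]
    - [0, 0, 0, 0, 0, 40, 0.5]
    - [0, 0, 0, 0, 0, 35, 0.5]
    - [0, 0, 0, 0, 0, 20, 0.5]
    - [0, 0, 0, 0, 0, 12, 0.5]
    - [0, 0, 0, 0, 0, 0, 0.5]
    - [0, 0, 0, 0, 0, 0, 0.5]

```text
time_s: 3.1
ee_pos: [563.3, 189.7, 18.3]
ee_rot: [179.8, -0.0, 106.7]
force: [-0.6, 0.4, -0.5]
gripper_width: 45.7
gripper_force: 0.0
```

```bash
python3 - <<'E'
from h import *
f=snap('top','top1');s=snap('side','side1'); print(state()['ee_pos'],state()['force'])
cv2.imwrite('pics/v5.png',np.hstack([cv2.resize(f['image'][140:260,240:360],(390,390),interpolation=2),cv2.resize(s['image'][130:250,220:340],(390,390),interpolation=2)]))
E
```

```text
[562.99987193 189.60011296  18.18268115] [-0.69829301 -1.10560316  0.10229601]
```

View pics/v5.png

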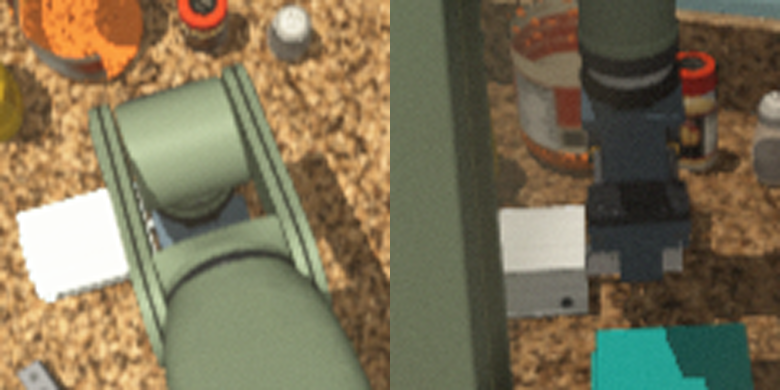

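Request:
step_arm:
  steps:
    - [0, 0, 0, 0, -3.4, 5, 0.5]
    - [0, 0, 0, 0, 0, 5, 0.5]
    - [0, 0, 0, 0, 0, 0, 0.2]
    - [0, 0, 0, 0, 0, 0, 0]
    - [0, 0, 0, 0, 0, 0, 0]
    - [0, 0, 0, 0, 0, 0, 0]
    - [0, 0, 0, 0, 0, 0, 0]
    - [0, 0, 0, 0, 0, 0, 0]
  force: 15

```text
time_s: 4.2
ee_pos: [559.0, 188.3, 7.0]
ee_rot: [180.0, -0.0, 106.7]
force: [-1.1, 0.8, -0.3]
gripper_width: 6.2
gripper_force: 15.0
```

Request:
step_arm:
  steps:
    - [0, 0, 0, -4, 0, 0, 0]
    - [0, 0, 0, -12, 0, 0, 0]
    - [0, 0, 0, -16, 0, 0, 0]
    - [0, 0, 0, -16, 0, 0, 0]
    - [0, 0, 0, -16, 0, 0, 0]
    - [0, 0, 0, -8, 0, 0, 0]
    - [0, 0, 0, 0, 0, 0, 0]
    - [0, 0, 0, 0, 0, 0, 0]
  force: 20

```text
time_s: 5.2
ee_pos: [579.9, 119.0, 7.0]
ee_rot: [180.0, 0.0, 106.7]
force: [1.0, -1.6, 1.0]
gripper_width: 5.6
gripper_force: 20.0
```

Request:
step_arm:
  steps:
    - [0, 0, 0, -10, 0, 0, 0]
    - [0, 0, 0, -14, 0, 0, 0]
    - [0, 0, 0, -14, 0, 0, 0]
    - [0, 0, 0, -12, 0, 0, 0]
    - [0, 0, 0, 0, 0, 0, 0]
    - [0, 0, 0, 0, 0, 0, 0]
    - [0, 0, 0, 0, 0, 0, 0.2]
    - [0, 0, 0, 0, 0, 0, 0.5]

```text
time_s: 6.2
ee_pos: [593.6, 71.9, 6.7]
ee_rot: [-180.0, -0.0, 106.7]
force: [-0.1, -0.1, -0.6]
gripper_width: 23.4
gripper_force: 0.0
```

Request:
step_arm:
  steps:
    - [0, 0, 0, 0, 0, 0, 0.5]
    - [0, 0, 0, 0, 0, -10, 0.7]
    - [0, 0, 0, 0, 0, -40, 0.7]
    - [0, 0, 0, 0, 0, -40, 0.7]
    - [0, 0, 0, 30, 0, -30, 0.7]
    - [0, 0, 0, 40, 0, 0, 0.7]
    - [0, 0, 0, 40, 0, 0, 0.7]
    - [0, 0, 0, 0, 0, 0, 0.7]

```text
time_s: 7.2
ee_pos: [561.6, 179.0, 127.8]
ee_rot: [179.9, -0.0, 106.9]
force: [1.0, -0.5, -1.2]
gripper_width: 63.7
gripper_force: 0.0
```

```bash
python3 - <<'E'
from h import *
f=snap('top','top2');s=snap('side','side2'); print(state()['ee_pos'],state()['force'])
cv2.imwrite('pics/v6.png',np.hstack([cv2.resize(f['image'][130:250,240:440],(400,240),interpolation=2),cv2.resize(s['image'][130:250,220:420],(400,240),interpolation=2)]))
E
```

```text
[562.3941886  176.79529167 127.45061448] [ 0.92633449  0.40042082 -0.02888555]
```

View pics/v6.png

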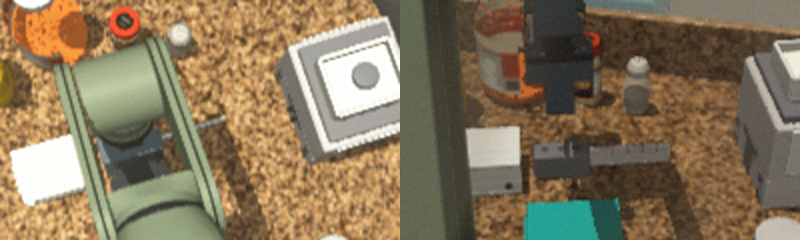

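Request:
step_arm:
  steps:
    - [0, 0, 0, 2, 0, 20, 0.7]
    - [0, 0, 0, 0, 0, 35, 0.7]
    - [0, 0, 0, 0, 0, 30, 0.7]
    - [0, 0, 0, 0, 0, 20, 0.7]
    - [0, 0, 0, 0, 0, 10, 0.7]
    - [0, 0, 0, 0, 0, 5, 0.7]
    - [0, 0, 0, 0, 0, 0, 0.6]
    - [0, 0, 0, 0, 0, 0, 0.45]
  force: 15

```text
time_s: 8.3
ee_pos: [562.4, 178.8, 7.8]
ee_rot: [179.9, -0.0, 106.7]
force: [-0.1, -1.1, -0.8]
gripper_width: 47.7
gripper_force: 0.0
```

Request:
step_arm:
  steps:
    - [0, 0, 0, 0, 0, 0, 0.3]
    - [0, 0, 0, 0, 0, 0, 0.2]
    - [0, 0, 0, 0, 0, 0, 0.2]
    - [0, 0, 0, 0, 0, 0, 0.2]
    - [0, 0, 0, 0, 0, 0, 0.2]
    - [0, 0, 0, 0, 0, 0, 0.2]
    - [0, 0, 0, 0, 0, 0, 0.2]
    - [0, 0, 0, 0, 0, 0, 0.2]

```text
time_s: 9.3
ee_pos: [562.0, 178.9, 7.4]
ee_rot: [180.0, -0.0, 106.7]
force: [-1.7, 0.5, 4.8]
gripper_width: 31.8
gripper_force: 15.0
```

```bash
cat > tip.py <<'E'
from h import *
import sys
tag=sys.argv[1]; u0,u1,v0=map(float,sys.argv[2:5])
f=snap('top',tag); st=state(); print(st['ee_pos'].round(1),st['ee_rot'].round(2),st['force'].round(1))
g=f['image'].min(axis=2).astype(float); P=[]
for u in range(int(u0),int(u1)+1):
    lo=int(round(v0-(u-u0)*.29-3.5)); c=g[lo:lo+8,u]; print(u,lo,c.astype(int))
E
python3 tip.py top3 336 356 194.5
```

```text
[562.  178.9   7.4] [ 1.7996e+02 -1.0000e-02  1.0672e+02] [-0.5  0.5  5.5]
336 191 [ 52  88 127 115  78  61  54  57]
337 191 [ 50 108 139 119  79  60  42  43]
338 190 [ 38  61 103 133 109  76  54  44]
339 190 [ 58  75 106 106  80  70  62  55]
340 190 [ 60 102 135 116  76  71  59  48]
341 190 [ 59  98 146 127  77  68  60  45]
342 189 [ 62  74 112 120  96  69  53  50]
343 189 [ 70 110 142 121  68  54  43  52]
344 189 [ 79 193 250 203  90  64  62  66]
345 188 [ 55  96 192 212 134  68  64  69]
346 188 [ 60 136 215 196  91  58  83  82]
347 188 [ 86 200 250 214  94  81  99  94]
348 188 [ 94 191 237 186  81  90 103  81]
349 187 [ 67 137 215 204 123  68  74  84]
350 187 [102 215 253 206  88  57  65  64]
351 187 [ 94 156 167 120  57  53  59  62]
352 186 [ 51  80 116 107  71  47  61  80]
353 186 [83 90 93 82 71 69 76 96]
354 186 [ 93 111 110  86  75  86  95 105]
355 185 [114  91  87  89  90  80  92 103]
356 185 [94 83 92 94 94 87 89 97]
```

```bash
cat > tipfit.py <<'E'
from h import *
def fit(f,us,v0,sl=-.293,base=.5,h=38):
    g=f['image'].min(axis=2).astype(float);P=[]
    for u in us:
        c0=v0+(u-us[0])*sl; lo=int(round(c0))-3; c=g[lo:lo+7,u]; w=np.clip(c-(c.min()+base*(c.max()-c.min())),0,None); P.append((u,(w*np.arange(lo,lo+7)).sum()/w.sum()))
    P=np.array(P);k=np.polyfit(P[:,0],P[:,1],1)
    W=[onz(f,u,np.polyval(k,u),h) for u in(us[0],us[-1])]; d=W[1]-W[0]
    m=np.mean(W,0); return k,m,np.degrees(np.arctan2(d[1],d[0])),np.std(P[:,1]-np.polyval(k,P[:,0]))
A=np.radians(-72); al=lambda p:(p[0]*np.cos(A)+p[1]*np.sin(A), -p[0]*np.sin(A)+p[1]*np.cos(A))
E
python3 - <<'E'
from tipfit import *
f=pickle.load(open('top3.pkl','rb'))
k,m,h,s=fit(f,range(336,351),193.2); print(k,m,h,s,'line al',al(m))
t=onz(f,351.5,np.polyval(k,351.5),38); print('tip',t,al(t))
o=np.array([562.0,178.9]); d=t[:2]-o; print(np.hypot(*d),np.degrees(np.arctan2(d[1],d[0])))
E
sed -i "s/top0.pkl/top3.pkl/" rim.py; python3 rim.py
```

```text
[ -0.31179991 298.277085  ] [597.99217466  61.32991535  38.        ] -72.30890634799238 0.15974244930268225 line al (np.float64(126.46152883723887), np.float64(587.6763405127232))
tip [606.08087925  35.97104533  38.        ] (np.float64(153.078794594026), np.float64(587.5328339212065))
149.57208963661293 -72.85965556949444
FL FR [ 560.9 -165.9] -72.37 0.53 54
BL BR [ 718.8 -115.2] -71.63 0.66 53
FL BL [613.7 -70.9] 17.87 0.17 59
FR BR [ 660.2 -212. ] 18.3 0.44 56
```

Request:
step_arm:
  steps:
    - [0, 0, -1, 0, 0, 0, 0.2]
    - [0, 0, 0, 0, -8, 0, 0.2]
    - [0, 0, 0, 0, -9, 0, 0.2]
    - [0, 0, 0, -10, -8, 0, 0.2]
    - [0, 0, 0, -18, 0, 0, 0.2]
    - [0, 0, 0, -18, 0, 0, 0.2]
    - [0, 0, 0, -14, 0, 0, 0.2]
    - [0, 0, 0, 0, 0, 0, 0.2]
  force: 20

```text
time_s: 10.35
ee_pos: [555.3, 112.7, 7.5]
ee_rot: [-179.9, 0.0, 107.7]
force: [0.0, -1.8, 7.8]
gripper_width: 32.0
gripper_force: 20.0
```

```bash
python3 - <<'E'
from h import *
f=snap('top','top4');s=snap('side','side4'); st=state();print(st['ee_pos'].round(1),st['ee_rot'].round(2),st['force'].round(1))
cv2.imwrite('pics/v7.png',np.hstack([cv2.resize(f['image'][150:240,320:420],(400,360),interpolation=2),cv2.resize(s['image'][150:240,310:410],(400,360),interpolation=2)]))
E
```

```text
[555.3 112.7   7.5] [-1.7993e+02  4.0000e-02  1.0769e+02] [-0.8 -3.1  8.3]
```

View pics/v7.png

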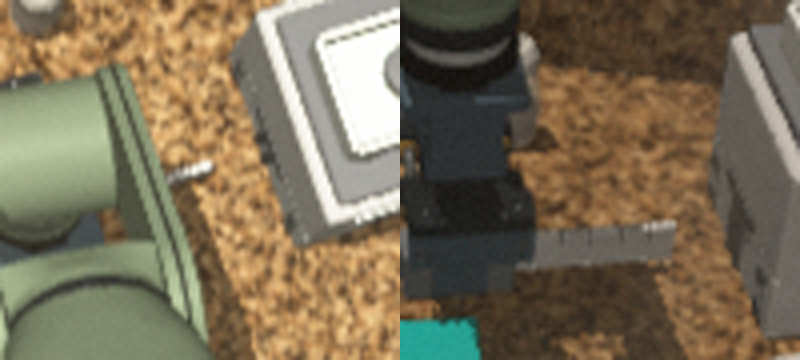

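```bash
python3 - <<'E'
from tipfit import *
f=pickle.load(open('top4.pkl','rb'))
g=f['image'].min(axis=2)
print(g[184:200,360:377].T)
k,m,h,s=fit(f,range(365,373),193.2); print(k,m,h,s)
t=onz(f,373,np.polyval(k,373),38); print('tip',t,al(t))
o=np.array([555.3,112.7]); d=t[:2]-o; print(np.hypot(*d),np.degrees(np.arctan2(d[1],d[0])))
s=pickle.load(open('side4.pkl','rb'))
L=s['image'].min(axis=2)[190:232,383:412]
np.set_printoptions(linewidth=250); print(L)
for l in(557,561,565,569,573):
  p=np.array([.309*256.5+.951*l,-.951*256.5+.309*l]); print(l,proj(s,(*p,4)),proj(s,(*p,44)))
E
```

```text
[[110 135 133 103  82  83  73  72  97 116 118 119 116 119 116 111]
 [123 111  97  90  93  82  67  54  62  81 103 116 115 119 123 122]
 [117  93  88 110 113 107  86  60  65 100 141 125  80  73  97 118]
 [106  88 104 132 124 129 108  70  77 110 120  90  57  50  58  71]
 [101  84 109 132 127 117 103  77 116 143 111  68  53  51  49  61]
 [ 78  77 102 117 103  82  57  60 116 150 120  69  44  48  62  56]
 [ 91  81  92 112 105  87  73 111 191 187 101  58  48  58  56  49]
 [ 85  68  65  81  99  95  77 119 191 169  79  57  57  59  55  51]
 [ 92  93  83  73  82  85  93 193 243 197  81  56  79  83  64  54]
 [ 99 101  94  70  75  85 119 199 218 149  66  47  86 115 106  66]
 [118 106  80  81 105 121 187 237 199  96  55  50  89 133 127  86]
 [115  94  71  68  92 126 205 248 205  88  54  62  81 108 122 125]
 [117  95  65  68  82 112 192 210 150  72  64  72  67  72 100 115]
 [ 98  83  68  74  88 102 114 103  77  64  81  80  66  63  85 107]
 [ 82  89  86  94 108 111 104  89  90  91  92  95  82  78  96 108]
 [ 84 101  98  91  98 102 101 106 109 105  86  83  68  60  85 110]
 [ 99 119 133 122 102  89  80  93 113 111  89  75  65  62  96 111]]
[ -0.33505549 315.27031163] [596.85537141 -14.5980253   38.        ] -71.15099382728845 0.11616138378784573
tip [601.45348295 -28.0671155   38.        ] (np.float64(212.55276064878737), np.float64(563.343038539939))
148.1402200450982 -71.84717271059237
[[ 66  75  69 ... 176 165  84]
 [ 68  70  68 ... 176 175 144]
 [ 76  79  71 ... 177 176 175]
 ...
 [ 64  74  71 ...  92  89  92]
 [ 67  78  73 ...  96  92  95]
 [ 64  55  54 ...  96  93  90]]
557 [393.32950075 214.52033786] [395.12637809 203.40961909]
561 [392.95848275 213.55286675] [394.74075151 202.45043997]
565 [392.58958419 212.59092232] [394.35738306 201.49687759]
569 [392.22278697 211.63445737] [393.97625298 200.54888276]
573 [391.85807318 210.68342519] [393.59734172 199.60640685]
```

```bash
python3 - <<'E'
from h import *
import sys
np.set_printoptions(linewidth=250,threshold=sys.maxsize)
s=(pickle.load(open('side4.pkl','rb'))['image'].astype(int)+pickle.load(open('side2.pkl','rb'))['image']+pickle.load(open('side0.pkl','rb'))['image'])//3
L=s.mean(axis=2).astype(int)[186:236,385:406]
print('    ',np.arange(385,406))
for i,r in enumerate(L): print(186+i,r)
E
```

```text
[385 386 387 388 389 390 391 392 393 394 395 396 397 398 399 400 401 402 403 404 405]
186 [106 113 112  93  85  85  88  87  88  87  87  88  89  87  87  88  89  88  97 137 169]
187 [100 108 105  87  86  92  87  87  88  87  87  88  87  86  89  88  87  88  94 113 148]
188 [ 87  95  92  74  84  91  85  87  90  88  87  88  87  86  90  89  86  87  89  98 134]
189 [ 86  85  78  57  74  84  86  89  88  88  88  89  86  86  89  89  89  87  89  91 120]
190 [ 96  82  71  60  67  83  85  86  87  88  87  87  87  87  88  87  88  85  87  89 100]
191 [94 83 81 64 65 81 83 85 86 88 88 87 87 87 85 87 87 88 86 88 92]
192 [101  88  86  72  65  83  78  72  79  85  87  86  85  88  86  88  87  89  87  87  88]
193 [107  95  87  81  74  89  79  61  80  86  88  89  87  86  87  86  87  88  87  88  89]
194 [94 92 88 84 78 89 85 58 72 78 88 87 88 87 87 87 86 86 88 87 87]
195 [83 82 78 86 77 88 85 61 60 80 86 86 86 87 84 87 86 85 88 86 89]
196 [74 73 68 81 85 88 86 70 60 83 84 88 88 87 86 86 85 86 86 87 85]
197 [75 73 60 76 84 86 86 75 63 75 80 86 88 86 86 85 85 82 86 85 85]
198 [93 80 61 66 82 88 87 82 63 62 82 8
[... 2512 characters left out ...]
5 108 105 100  93  88  85  87  90  81  50  59  78  84  96  97  96  95]
229 [103  95  94 109 123 117 107  98  93  79  80 105 100  77  60  78  83  99  96  96  95]
230 [104  91  87  94 105 109 106  99 100  92  99 119 110  86  54  80  84  99  97  96  97]
231 [ 80  80  88  87  90  99  92  98 109 104 106 118 106  92  69  79  90  97  96  96  98]
232 [ 82  83  88  85  80  80  73  90 111  92  95 100 105 105  97  84  92  97  95  95  96]
233 [104 102  91  74  63  58  68  84  94  71  83 105 107 111 108  90 100 103 100  97  88]
234 [108 101  92  82  81  77  80  77  77  66  84 111 105 103  97  86  90  74  80  77  67]
235 [110 104  98  92 101 100  92  80  75  84  99 110 103  89  77  75  82  73  63  85  94]
```

```bash
python3 - <<'E'
from h import *
s=pickle.load(open('side4.pkl','rb'))
n=np.array([.309,-.951,0])
for a in (256.5,252.5):
  for u,v in[(392,192.5),(395,199),(398.5,206.5),(397.5,208),(395,212),(394.5,217),(392,212),(391,209),(392,200),(399,217),(400,220.5),(398,224),(399,230.5)]:
    o,d=ray(s,u,v); t=(a-n@o)/(n@d); p=o+t*d; print(a,(u,v),'l',round(.951*p[0]+.309*p[1],1),'z',round(p[2],1))
E
```

```text
256.5 (392, 192.5) l 593.9 z 51.9
256.5 (395, 199) l 563.2 z 54.2
256.5 (398.5, 206.5) l 529.3 z 56.8
256.5 (397.5, 208) l 534.5 z 47.2
256.5 (395, 212) l 547.6 z 21.5
256.5 (394.5, 217) l 545.2 z 5.4
256.5 (392, 212) l 570.3 z 1.4
256.5 (391, 209) l 581.8 z 2.5
256.5 (392, 200) l 584.9 z 32.7
256.5 (399, 217) l 513.4 z 34.3
256.5 (400, 220.5) l 502.5 z 31.9
256.5 (398, 224) l 511.8 z 10.7
256.5 (399, 230.5) l 497.2 z 1.0
252.5 (392, 192.5) l 582.7 z 61.2
252.5 (395, 199) l 552.4 z 63.4
252.5 (398.5, 206.5) l 519.0 z 66.0
252.5 (397.5, 208) l 524.1 z 56.5
252.5 (395, 212) l 537.1 z 31.2
252.5 (394.5, 217) l 534.7 z 15.3
252.5 (392, 212) l 559.4 z 11.4
252.5 (391, 209) l 570.8 z 12.4
252.5 (392, 200) l 573.8 z 42.2
252.5 (399, 217) l 503.3 z 43.8
252.5 (400, 220.5) l 492.6 z 41.5
252.5 (398, 224) l 501.8 z 20.5
252.5 (399, 230.5) l 487.3 z 11.0
```

Request:
step_arm:
  steps:
    - [0, 0, 0, 0, 1, -0.7, 0.2]
    - [0, 0, 0, -6, 0, 0, 0.2]
    - [0, 0, 0, -8, 0, 0, 0.2]
    - [0, 0, 0, -8, 0, 0, 0.2]
    - [0, 0, 0, -6, 0, 0, 0.2]
    - [0, 0, 0, -3, 0, 0, 0.2]
    - [0, 0, 0, 0, 0, 0, 0.2]
    - [0, 0, 0, 0, 0, 0, 0.2]

```text
time_s: 11.45
ee_pos: [566.7, 84.0, 7.5]
ee_rot: [-180.0, 0.1, 107.8]
force: [0.1, -2.2, 1.9]
gripper_width: 31.8
gripper_force: 20.0
```

Request:
step_arm:
  steps:
    - [0, 0, 0, -2, 0, 0, 0.2]
    - [0, 0, 0, -2, 0, 0, 0.2]
    - [0, 0, 0, -2, 0, 0, 0.2]
    - [0, 0, 0, -1, 0, 0, 0.2]
    - [0, 0, 0, -1, 0, 0, 0.2]
    - [0, 0, 0, -1, 0, 0, 0.2]
    - [0, 0, 0, -1, 0, 0, 0.2]
    - [0, 0, 0, 0, 0, 0, 0.2]

```text
time_s: 12.45
ee_pos: [569.6, 75.0, 7.5]
ee_rot: [-180.0, 0.0, 107.7]
force: [0.6, 0.9, -1.6]
gripper_width: 32.0
gripper_force: 20.0
```

Request:
step_arm:
  steps:
    - [0, 0, 0, -1, 0, 0, 0.2]
    - [0, 0, 0, -1, 0, 0, 0.2]
    - [0, 0, 0, -1, 0, 0, 0.2]
    - [0, 0, 0, -1, 0, 0, 0.2]
    - [0, 0, 0, -1, 0, 0, 0.2]
    - [0, 0, 0, -1, 0, 0, 0.2]
    - [0, 0, 0, 0, 0, 0, 0.2]
    - [0, 0, 0, 0, 0, 0, 0.2]

```text
time_s: 13.45
ee_pos: [571.5, 69.5, 7.6]
ee_rot: [180.0, -0.0, 107.7]
force: [-0.1, 0.7, -2.2]
gripper_width: 32.2
gripper_force: 20.0
```

```bash
python3 - <<'E'
from tipfit import *
f=snap('top','top5'); F=[]
for i in range(4): st=state(); F.append(st['force']); grab_frame('top')
F=np.array(F); c,s=np.cos(A),np.sin(A); print('along',F[:,:2]@[c,s],'lat',F[:,:2]@[-s,c],'z',F[:,2]); print(st['ee_pos'].round(1), st['ee_rot'].round(2))
print(f['image'].min(axis=2)[176:192,374:394].T)
E
```

```text
along [0.07823886 0.46286242 0.01819285 1.21998957] lat [ 0.37806169  0.11504394 -0.23678861  0.1846814 ] z [-1.84740567 -2.06407398 -2.07804159 -1.34448287]
[571.4  69.5   7.6] [ 1.8000e+02 -1.0000e-02  1.0772e+02]
[[112  98  76  70  68  80  98 117 112 116 122 123 120 116 115 116]
 [123 116 119 113 105  85  69  68  74  86 107 115 119 120 123 121]
 [102 118 121 118 120 115 116 112  94  71  60  67  82 100 115 114]
 [ 80  83  96 110 121 119 119 122 117 117 111  97  78  68  67  76]
 [ 78  73  92  91  77  77 104 119 117 120 119 116 115 109  93  78]
 [ 83  82  85  91  91  90  83  86  87  95 110 122 119 120 117 114]
 [ 85  91  88  96 118 113  81  88  92  84  91 115 121 117 116 120]
 [ 97  94  84  96 113 101  74  87 100 103 154 216 198  97  76  73]
 [104  99 105 107 112  93  80  86  88 110 184 216 155  79  59  56]
 [102  99 103 103 103  97  96  88  67 129 205 198 114  70  72  66]
 [ 96  71  71  79  91 100  91  64  71 190 246 212  96  64  70  75]
 [102 104 104  79  70  80  76  61  69 184 238 184  82  51  56  86]
 [103 102 101  95 100 104  84  60  72 173 201 119  61  48  54  85]
 [101 103 100 103 101 103  95 100  97  94  96  75  53  50  68  91]
 [100  98 101 104 100 101 100 103 100  95  98  96  73  61  70  88]
 [104 102 101 103 102 102 103 102 104 104 104  98  98 102  94  69]
 [103  98  99 106 105 104 101 102 102 101 106 102 101 102  98  94]
 [144 118 108 105  98 101 104 106 102 102 103  99 102 100 104 104]
 [216 208 176 139 110 100 103 104 101 100 103 103 103  99 100 101]
 [237 234 224 217 192 158 136 114 108 101  98 104 104 107  99 101]]
```

Request:
step_arm:
  steps:
    - [0, 0, 0, -1, 0, 0, 0.2]
    - [0, 0, 0, -1, 0, 0, 0.2]
    - [0, 0, 0, -1, 0, 0, 0.2]
    - [0, 0, 0, -1, 0, 0, 0.2]
    - [0, 0, 0, -1, 0, 0, 0.2]
    - [0, 0, 0, -1, 0, 0, 0.2]
    - [0, 0, 0, -1, 0, 0, 0.2]
    - [0, 0, 0, -1, 0, 0, 0.2]

```text
time_s: 14.7
ee_pos: [573.9, 61.8, 7.6]
ee_rot: [180.0, -0.0, 107.7]
force: [-0.4, 0.5, -1.8]
gripper_width: 32.1
gripper_force: 20.0
```

Request:
step_arm:
  steps:
    - [0, 0, 0, -1, 0, 0, 0.2]
    - [0, 0, 0, -1, 0, 0, 0.2]
    - [0, 0, 0, -1, 0, 0, 0.2]
    - [0, 0, 0, -1, 0, 0, 0.2]
    - [0, 0, 0, -1, 0, 0, 0.2]
    - [0, 0, 0, -1, 0, 0, 0.2]
    - [0, 0, 0, -1, 0, 0, 0.2]
    - [0, 0, 0, -1, 0, 0, 0.2]

```text
time_s: 15.7
ee_pos: [576.4, 54.2, 7.7]
ee_rot: [180.0, -0.0, 107.7]
force: [-0.0, -0.7, -1.4]
gripper_width: 32.0
gripper_force: 20.0
```

Request:
step_arm:
  steps:
    - [0, 0, 0, -1, 0, 0, 0.2]
    - [0, 0, 0, -1, 0, 0, 0.2]
    - [0, 0, 0, -1, 0, 0, 0.2]
    - [0, 0, 0, -1, 0, 0, 0.2]
    - [0, 0, 0, -1, 0, 0, 0.2]
    - [0, 0, 0, -1, 0, 0, 0.2]
    - [0, 0, 0, -1, 0, 0, 0.2]
    - [0, 0, 0, -1, 0, 0, 0.2]

```text
time_s: 16.7
ee_pos: [578.8, 46.6, 7.6]
ee_rot: [180.0, -0.0, 107.7]
force: [0.4, 0.1, -0.7]
gripper_width: 32.3
gripper_force: 20.0
```

Request:
step_arm:
  steps:
    - [0, 0, 0, -1, 0, 0, 0.2]
    - [0, 0, 0, -1, 0, 0, 0.2]
    - [0, 0, 0, -1, 0, 0, 0.2]
    - [0, 0, 0, -1, 0, 0, 0.2]
    - [0, 0, 0, -1, 0, 0, 0.2]
    - [0, 0, 0, 0, 0, 0, 0.2]
    - [0, 0, 0, 0, 0, 0, 0.2]
    - [0, 0, 0, 0, 0, 0, 0.2]

```text
time_s: 17.7
ee_pos: [580.3, 41.9, 7.6]
ee_rot: [180.0, -0.0, 107.7]
force: [0.2, -0.4, -1.6]
gripper_width: 32.0
gripper_force: 20.0
```

Request:
step_arm:
  steps:
    - [0, 0, 0, -1, 0, 0, 0.2]
    - [0, 0, 0, -1, 0, 0, 0.2]
    - [0, 0, 0, -1, 0, 0, 0.2]
    - [0, 0, 0, -1, 0, 0, 0.2]
    - [0, 0, 0, -1, 0, 0, 0.2]
    - [0, 0, 0, -1, 0, 0, 0.2]
    - [0, 0, 0, -1, 0, 0, 0.2]
    - [0, 0, 0, 0, 0, 0, 0.2]

```text
time_s: 18.7
ee_pos: [582.5, 35.1, 7.7]
ee_rot: [180.0, -0.0, 107.7]
force: [-1.0, -0.1, -1.0]
gripper_width: 32.1
gripper_force: 20.0
```

Request:
step_arm:
  steps:
    - [0, 0, 0, -1, 0, 0, 0.2]
    - [0, 0, 0, -1, 0, 0, 0.2]
    - [0, 0, 0, -1, 0, 0, 0.2]
    - [0, 0, 0, -1, 0, 0, 0.2]
    - [0, 0, 0, -1, 0, 0, 0.2]
    - [0, 0, 0, -1, 0, 0, 0.2]
    - [0, 0, 0, -1, 0, 0, 0.2]
    - [0, 0, 0, 0, 0, 0, 0.2]

```text
time_s: 19.7
ee_pos: [584.6, 28.5, 7.6]
ee_rot: [180.0, -0.0, 107.7]
force: [-0.1, 0.5, -1.9]
gripper_width: 31.8
gripper_force: 20.0
```

Request:
step_arm:
  steps:
    - [0, 0, 0, -1, 0, 0, 0.2]
    - [0, 0, 0, -1, 0, 0, 0.2]
    - [0, 0, 0, -1, 0, 0, 0.2]
    - [0, 0, 0, -1, 0, 0, 0.2]
    - [0, 0, 0, -1, 0, 0, 0.2]
    - [0, 0, 0, -1, 0, 0, 0.2]
    - [0, 0, 0, -1, 0, 0, 0.2]
    - [0, 0, 0, 0, 0, 0, 0.2]

```text
time_s: 20.7
ee_pos: [586.8, 21.8, 7.7]
ee_rot: [180.0, -0.0, 107.7]
force: [0.2, -0.2, -1.2]
gripper_width: 31.8
gripper_force: 20.0
```

Request:
step_arm:
  steps:
    - [0, 0, 0, -1, 0, 0, 0.2]
    - [0, 0, 0, -1, 0, 0, 0.2]
    - [0, 0, 0, -1, 0, 0, 0.2]
    - [0, 0, 0, -1, 0, 0, 0.2]
    - [0, 0, 0, -1, 0, 0, 0.2]
    - [0, 0, 0, -1, 0, 0, 0.2]
    - [0, 0, 0, -1, 0, 0, 0.2]
    - [0, 0, 0, 0, 0, 0, 0.2]

```text
time_s: 21.7
ee_pos: [588.8, 15.2, 7.6]
ee_rot: [180.0, -0.0, 107.7]
force: [-0.2, 0.5, -2.4]
gripper_width: 31.8
gripper_force: 20.0
```

Request:
step_arm:
  steps:
    - [0, 0, 0, -1, 0, 0, 0.2]
    - [0, 0, 0, -1, 0, 0, 0.2]
    - [0, 0, 0, -1, 0, 0, 0.2]
    - [0, 0, 0, -1, 0, 0, 0.2]
    - [0, 0, 0, -1, 0, 0, 0.2]
    - [0, 0, 0, -1, 0, 0, 0.2]
    - [0, 0, 0, -1, 0, 0, 0.2]
    - [0, 0, 0, 0, 0, 0, 0.2]

```text
time_s: 22.7
ee_pos: [591.0, 8.5, 7.6]
ee_rot: [180.0, -0.0, 107.7]
force: [0.6, 0.7, -1.8]
gripper_width: 31.5
gripper_force: 20.0
```

Request:
step_arm:
  steps:
    - [0, 0, 0, -1, 0, 0, 0.2]
    - [0, 0, 0, -1, 0, 0, 0.2]
    - [0, 0, 0, -1, 0, 0, 0.2]
    - [0, 0, 0, -1, 0, 0, 0.2]
    - [0, 0, 0, -1, 0, 0, 0.2]
    - [0, 0, 0, -1, 0, 0, 0.2]
    - [0, 0, 0, -1, 0, 0, 0.2]
    - [0, 0, 0, 0, 0, 0, 0.2]

```text
time_s: 23.7
ee_pos: [592.8, 2.6, 7.7]
ee_rot: [-180.0, -0.1, 107.7]
force: [-1.0, 5.1, -0.0]
gripper_width: 31.8
gripper_force: 20.0
```

Request:
step_arm:
  steps:
    - [0, 0, 0, -1, 0, 0, 0.2]
    - [0, 0, 0, 0, 0, 0, 0.2]
    - [0, 0, 0, -1, 0, 0, 0.2]
    - [0, 0, 0, 0, 0, 0, 0.2]
    - [0, 0, 0, -1, 0, 0, 0.2]
    - [0, 0, 0, 0, 0, 0, 0.2]
    - [0, 0, 0, 0, 0, 0, 0.2]
    - [0, 0, 0, 0, 0, 0, 0.2]

```text
time_s: 24.7
ee_pos: [593.9, -0.7, 7.6]
ee_rot: [-180.0, -0.0, 107.7]
force: [-1.1, 5.2, -0.6]
gripper_width: 31.9
gripper_force: 20.0
```

Request:
step_arm:
  steps:
    - [0, 0, 0, -1, 0, 0, 0.2]
    - [0, 0, 0, 0, 0, 0, 0.2]
    - [0, 0, 0, -1, 0, 0, 0.2]
    - [0, 0, 0, 0, 0, 0, 0.2]
    - [0, 0, 0, -0.5, 0, 0, 0.2]
    - [0, 0, 0, 0, 0, 0, 0.2]
    - [0, 0, 0, 0, 0, 0, 0.2]
    - [0, 0, 0, 0, 0, 0, 0.2]

```text
time_s: 25.7
ee_pos: [594.7, -3.3, 7.6]
ee_rot: [-180.0, -0.0, 107.7]
force: [-1.2, 5.1, -1.2]
gripper_width: 31.9
gripper_force: 20.0
```

Request:
step_arm:
  steps:
    - [0, 0, 0, -0.5, 0, 0, 0.2]
    - [0, 0, 0, 0, 0, 0, 0.2]
    - [0, 0, 0, -0.5, 0, 0, 0.2]
    - [0, 0, 0, 0, 0, 0, 0.2]
    - [0, 0, 0, -0.5, 0, 0, 0.2]
    - [0, 0, 0, 0, 0, 0, 0.2]
    - [0, 0, 0, 0, 0, 0, 0.2]
    - [0, 0, 0, 0, 0, 0, 0.2]
  force: 40

```text
time_s: 26.7
ee_pos: [595.1, -4.3, 7.7]
ee_rot: [-180.0, -0.0, 107.7]
force: [-1.5, 7.2, 0.5]
gripper_width: 31.5
gripper_force: 40.0
```

Request:
step_arm:
  steps:
    - [0, 0, 0, -0.5, 0, 0, 0.2]
    - [0, 0, 0, 0, 0, 0, 0.2]
    - [0, 0, 0, 0, 0, 0, 0.2]
    - [0, 0, 0, -0.3, 0, 0, 0.2]
    - [0, 0, 0, 0, 0, 0, 0.2]
    - [0, 0, 0, 0, 0, 0, 0.2]
    - [0, 0, 0, 0, 0, 0, 0.2]
    - [0, 0, 0, 0, 0, 0, 0.2]

```text
time_s: 27.7
ee_pos: [595.1, -4.4, 7.7]
ee_rot: [-180.0, -0.1, 107.7]
force: [-2.2, 9.8, 0.6]
gripper_width: 31.9
gripper_force: 40.0
```

Request:
step_arm:
  steps:
    - [0, 0, 0, -0.5, 0, 0, 0.2]
    - [0, 0, 0, 0, 0, 0, 0.2]
    - [0, 0, 0, -0.5, 0, 0, 0.2]
    - [0, 0, 0, 0, 0, 0, 0.2]
    - [0, 0, 0, -0.3, 0, 0, 0.2]
    - [0, 0, 0, 0, 0, 0, 0.2]
    - [0, 0, 0, 0, 0, 0, 0.2]
    - [0, 0, 0, 0, 0, 0, 0.2]

```text
time_s: 28.7
ee_pos: [595.1, -4.4, 7.9]
ee_rot: [-180.0, -0.2, 107.7]
force: [-3.1, 12.7, 2.9]
gripper_width: 31.8
gripper_force: 40.0
```

Request:
step_arm:
  steps:
    - [0, 0, 0, 1, 0, 0, 0.2]
    - [0, 0, 0, 1, 0, 0, 0.2]
    - [0, 0, 0, 0.7, 0, 0.3, 0.2]
    - [0, 0, 0, 0, 0, 0, 0.2]
    - [0, 0, 0, 0, 0, 0, 0.45]
    - [0, 0, 0, 0, 0, 0, 0.6]
    - [0, 0, 0, 0, 0, 0, 0.7]
    - [0, 0, 0, 0, 0, 0, 0.7]

```text
time_s: 29.7
ee_pos: [595.2, -4.5, 7.4]
ee_rot: [180.0, 0.0, 107.7]
force: [0.9, -0.1, -0.2]
gripper_width: 63.5
gripper_force: 0.0
```

Request:
step_arm:
  steps:
    - [0, 0, 0, 0, 0, -5, 0.7]
    - [0, 0, 0, 0, 0, -15, 0.7]
    - [0, 0, 0, 0, 0, -30, 0.7]
    - [0, 0, 0, 0, 0, -40, 0.7]
    - [0, 0, 0, 30, 0, -40, 0.7]
    - [0, 0, 0, 40, -20, -20, 0.7]
    - [0, 0, 0, 40, -30, 0, 0.7]
    - [0, 0, 0, 30, -30, 0, 0.7]

```text
time_s: 30.7
ee_pos: [475.2, 105.9, 158.9]
ee_rot: [179.9, -0.0, 107.8]
force: [-0.9, -0.3, 0.7]
gripper_width: 63.8
gripper_force: 0.0
```

```bash
python3 - <<'E'
from h import *
f=snap('top','top9');s=snap('side','side9'); st=state();print(st['time_s'],st['ee_pos'].round(1),st['force'].round(1))
cv2.imwrite('pics/v8.png',np.hstack([cv2.resize(f['image'][130:250,300:440],(400,343),interpolation=2),cv2.resize(s['image'][130:250,300:440],(400,343),interpolation=2)]))
E
```

```text
30.8 [472.5 106.  158.5] [0.5 0.2 0.1]
```

View pics/v8.png

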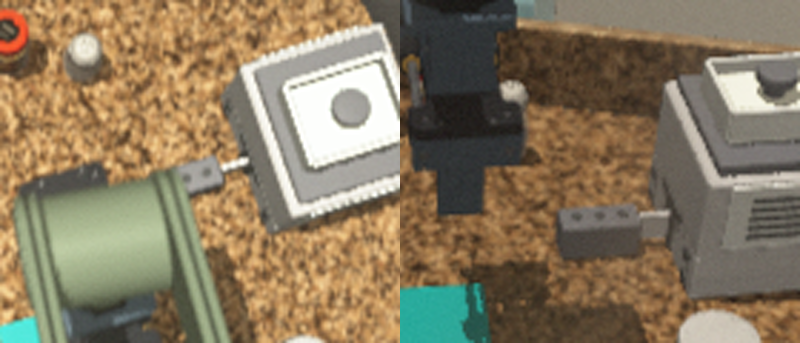

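The picture shows the gauge standing straight with its blade in the slot (handle at about (595, 230) in the right half). The gripper is clear of it and the mill is in place.

```bash
python3 -c "
from workcell import *
print(job_done())"
```

```text
the job is handed in; nothing more can be done
None
```

I pushed the trip bar firm against its end stop at about 13 N and left the gauge released and standing straight in the slot; no bystander was touched that I could see. The job was handed in at about 31 s, and no verdict came back.

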